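# Turn the keyboard over in the board holder

## Robot

A 7-joint arm with a two-finger parallel gripper is mounted at the origin on the work surface. World frame = base frame: x ahead of the robot, y to its left, z up, the work surface at z = 0. Lengths are in m, angles in rad, forces in N, time in s.
With the tool pointing down it reaches from about 0.4 to 0.875 m from the base axis. Payload 19.3 kg.
Tool frame: the origin (TCP) lies midway between the tips of the shut fingers; the grasp point (between the pads) lies 19 mm behind it (bot.pinch_z is the distance from the TCP to the grasp point, in m); z points along the fingers, y is the line along which they close (so a half turn about z gives the same grasp; the last joint's range is limited). The gripper opens to 85 mm and grips with 20 to 120 N. Pads are 22 mm wide; open, the fingers measure 114 mm over their backs; the gripper's body (76 mm by 85 mm) begins 54 mm behind the grasp point. The pads swing forward as they close: fully open they stand 13 mm farther back than shut.
Start: joints at [1.031, 0.521, -0.036, 1.599, 0.021, 1.021, -0.113], TCP at [0.283, -0.557, 0.231] pointing down, gripper open.
Joint ranges: [-2.91, 2.91], [-0.3, 2.13], [-1.5, 1.42], [0.17, 2.43], [-1.26, 4.41], [0.16, 1.93], [-2.52, 2.52]. Speed limits (rad/s): [1.89, 1.89, 2.39, 2.39, 3.01, 3.01, 3.01].

## Interface

Orientations are given as [roll, pitch, yaw] about the fixed x, y, z axes, in that order (R = Rz(yaw) Ry(pitch) Rx(roll)).
In Python, from workcell import observe, viewer, bot gives the robot as it stands. The module is installed in compiled form; this text tells all that it offers.
- The arm moves only by the tool play_rows, never from a script. Its argument "motion" is a list of rows, each a list of 7 numbers: the shift along the tool's x, y, z in cm, then the turn, a rotation vector about the tool's x, y, z in rad, then the opening, from -1 (shut) to 1 (fully open), so that 0 is half open. A call has exactly 5 rows; each row is the pose to reach, as a shift and turn from the pose commanded when the call began, along the tool's axes at that moment; what a row does not reach only later rows make up. A row lasts 1/10 s, in which the tool goes at most 50 mm and 8.59 degrees, less where a joint would pass 70% of its speed; a pose out of reach is approached as far as the arm can. A call with a gripper value outside its range is refused whole. The fingers move at their own pace and stop on an object; "squeeze" is the grip in N (left out, the last holds). Time passes only in rows, so rows that repeat a pose let the fingers close, or fill a call up. It gives the time, the measured TCP pose, the force, the opening and the grip force at its end, in the units of the state.
- observe(): the state, without advancing time (a new reading comes with each control period).
- viewer.grab_frame(name): name is "side" or "top" or "wrist"; returns (picture, depth): 400x640x3 uint8, red, green, blue; 400x640 float32, m along the optical axis (not along the pixel's ray), 0 where there is no reading.
- viewer.camera_info(name): a dict with "fx", "fy", "cx", "cy" (pixels), "R" (3x3) and "t" (3): a world point X has camera coordinates R X + t. Camera axes: x right, y down, z forward; pixel columns grow to the right and rows downward; lengths in m; the calibration is good to about 2 mm. A picture is of the moment at which its call begins: read the wrist's pose just before it. camera_info takes no time and is no camera call; for the wrist camera it gives the pose at the moment of the call.
- bot.job_done(): hands the job in; it is judged then, once.
The state is a dict: "clock": time; "qpos": joint angles; "qd": joint speeds; "joint_efforts": joint torques, N m; "position": TCP position; "tool_rot": TCP orientation; "force": force on the tool from outside, world axes, zero at the start; "moment": the same for the moment, N m; "grip_width": finger opening in m; "finger_force": force on a finger pad.
Only numpy, scipy, OpenCV 4.12 (cv2) and the standard library are available. Lean on these libraries where they do the work, as an engineer would, in place of code of your own. Each camera call takes 0.05 s, during which the arm holds its last target. There are 200 camera calls.

## Task

The keyboard clamped in the rotating board holder has its switches in and now has to be soldered: turn it over in the holder, so that its green solder side faces up and the board is left level. Only push on it with the fingertips, gently, until it has swung right over: do not grip it, lift the holder or shove it along the bench, and leave the other things on the bench alone.

Things in the scene. Friction and masses are not known exactly. Their poses are not given: they have to be found in the camera images.
- holder: Board holder, loose on four rubber feet, 1.6 kg, it slides if pushed hard sideways. Two dark A-shaped end stands, 170 mm long in x, 139 mm high, at y = -180 and +180 mm, joined by two rods along y at x = -50 and +50 mm (top 22 mm up). Origin: on the bench midway between the stands. x points away from the robot (within 26 degrees), y along the board's turning axis, which lies 120 mm above the bench.
- board (a joint): Angle of the board, rad. 0: level, switch side up. Negative: its robot-side long edge goes down and the far edge up; positive: the reverse. Level with the solder side up is -3.14 or +3.14, either will do; it can turn to 3.7 either way. No detents or springs: a friction clutch keeps it where it is left, and about 0.11 N m turns it (2 to 3 N at a long edge). Starts within 1.0 of 0.
- board_mid (a point): Middle of the metal switch plate, on the turning axis; turns with the board. x across the board (the holder's x at joint 0), y along the axis, z out of the switch side. Plate 112 (x) by 306 (y) by 1.6 mm: long edges 56 mm from the axis. On the +z side switches rise to 11 mm above this point, to within 11 mm of the edges; on the -z side the green circuit board, 95 by 285 mm, reaches 6 mm out.
- spool: Solder spool of white plastic lying on its flange, 62 mm across, 36 mm high; origin at the centre of its underside. Stands on the robot's side of the holder. Bystander.
- flux: Small white flux bottle with black tip, 34 mm across, 88 mm high; origin at the centre of its underside. Beyond the holder. Bystander.
- tin: Round dark tin of brass wool for cleaning iron tips, 72 mm across, 46 mm high; origin at the centre of its underside. Beyond the holder. Bystander.
- cutters: Side cutters with blue grips lying flat, 117 mm long along x, 50 mm wide, 13 mm high; origin on the bench near the pivot. On the robot's side of the holder. Bystander.
- pencil: Orange pencil lying on the bench along its x, 178 mm long, 8 mm thick; origin near the middle of its underside. To the robot's right of the holder. Bystander.
- switch_a: Loose key switch, teal and cream, 16 mm, lying on the bench below the board, between the rods; origin at the centre of its underside. Bystander.
- switch_b: Another such loose key switch, below the board, between the rods. Bystander.
- tray: Open grey tray of key switches, 100 by 140 mm, 32 mm high; origin at the centre of its underside. To the robot's left of the holder. Bystander.

How it is judged:
By the outcome, as a careful person would: the job done as asked, in the order asked, and still so for the second after the job is handed in, with the robot touching nothing.
It also fails if it takes over 43 s, if anything falls off the work surface, if the arm or the gripper's body presses on something with over 40 N, if the wrist force passes 120 N, or if a joint passes its speed limit or range.

## Working session

There is one attempt and no reset: what is moved stays moved. The work goes in short steps, Python scripts to look and compute and a tool call to move; the robot and the scene stay as the last step left them, time stands still between calls to the robot, and variables do not carry over. Pictures are saved under pics/ and viewed, at most 10 in all, crops included, and the job is handed in when it is done.

Besides the shell and the picture viewer there is one more tool, called after ">>>" as name(argument=value, ...) on one line, values as JSON. play_rows: Moves the arm, as the interface text tells. Its arguments: {"type":"object","properties":{"motion":{"type":"array"},"squeeze":{"type":"number"}},"required":["motion"]}

```bash
mkdir -p pics; python3 - <<'E'
from workcell import observe, viewer, bot
import cv2,numpy as np
s=observe();print(s['clock'],s['position'],s['tool_rot'],s['force'])
for n in('side','top'):
    p,d=viewer.grab_frame(n);cv2.imwrite(f'pics/{n}0.png',p[:,:,::-1]);np.savez(f'{n}0.npz',p=p,d=d,**viewer.camera_info(n))
    i=viewer.camera_info(n);R=np.array(i['R']);print(n,-R.T@np.array(i['t']),R[2])
E
```

```text
0.0 [ 0.28273857 -0.55701652  0.23074104] [-3.14047175e+00  9.38746063e-05  4.69777034e-01] [ 0.1078407  -0.05102941 -0.36960114]
side [ 0.22919727 -0.47004262  1.11919338] [ 0.29160053  0.47178543 -0.83209834]
top [0.46661465 0.09362868 1.15237099] [ 0.10869058 -0.00340564 -0.9940698 ]
```

View pics/side0.png

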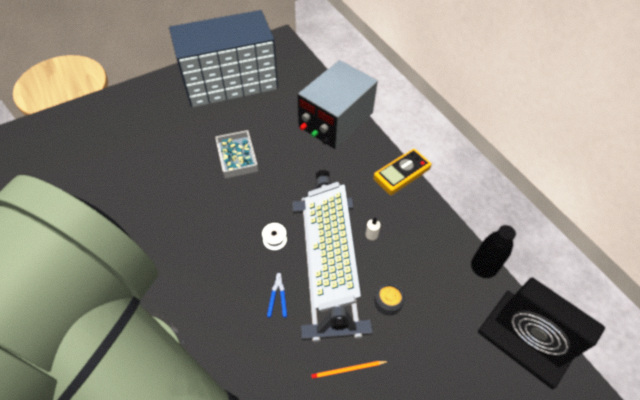

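View pics/top0.png

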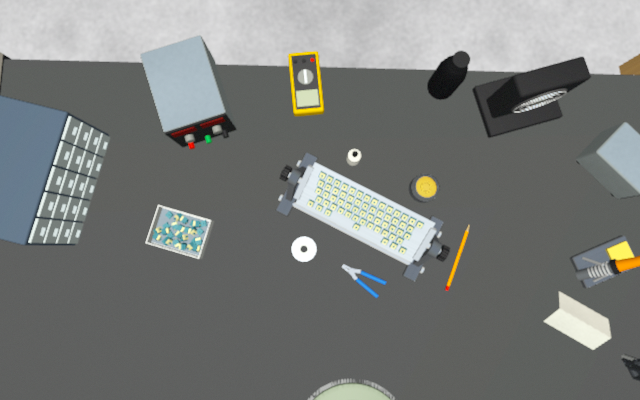

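The top view shows the holder from about (295,180) to (430,250), rotated. The spool is at (304,249) and the cutters at (365,280), both on the robot's side. The flux (354,157) and tin (425,187) are beyond it, and the pencil is at the right. Next I'll fit the board plane from depth.

```bash
cat > h.py <<'E'
import numpy as np,cv2
def cloud(f):
    z=np.load(f);d=z['d'];v,u=np.mgrid[:400,:640]
    c=np.stack([(u-z['cx'])/z['fx']*d,(v-z['cy'])/z['fy']*d,d],-1)
    return (c-z['t'])@z['R'],z['p'],d
E
python3 - <<'E'
from h import *
for f,(u0,u1,v0,v1) in(('top0.npz',(270,455,140,285)),('side0.npz',(285,380,165,345))):
    P,p,d=cloud(f);m=np.zeros(d.shape,bool);m[v0:v1,u0:u1]=1
    m&=(d>0);hsv=cv2.cvtColor(p,cv2.COLOR_RGB2HSV)
    b=m&(hsv[...,2]>140)&(P[...,2]>.05)
    n,l,st,_=cv2.connectedComponentsWithStats(b.astype(np.uint8));k=1+st[1:,4].argmax();b=l==k
    X=P[b];c=np.median(X,0)
    for _ in range(4):
        U,S,V=np.linalg.svd(X-X.mean(0),full_matrices=False)
        r=(X-X.mean(0))@V[2];X=X[abs(r)<max(.004,1.5*r.std())] 
    a=V[0]*np.sign(V[0][1]);nn=V[2]*np.sign(V[2][2]);w=V[1]*np.sign(V[1][0])
    q=(P[b]-X.mean(0));mid=X.mean(0)+sum(e*(np.percentile(q@e,1)+np.percentile(q@e,99))/2 for e in(a,w))
    print(f,st[k],'mid',mid,'axis',a,'n',nn,'w',w,'ext',[np.percentile(q@e,[1,99]) for e in(a,w)],'zr',X[:,2].min(),X[:,2].max())
    if f[0]=='t':
        np.set_printoptions(precision=3,suppress=True)
        for nm,(u,v) in dict(spool=(304,243),flux=(354,157),tin=(425,187),cutA=(348,268),cutB=(384,283),pk=(428,252),pe=(290,173),st1=(408,275),st2=(438,222),st3=(283,208),st4=(308,160)).items(): print(nm,P[v,u])
        k=m&(P[...,2]>.15); print('high',P[k][:,2].max() if k.any() else None)
E
```

```text
top0.npz [ 293  163  143  100 6445] mid [ 0.54637668 -0.00833625  0.12120208] axis [4.31187770e-01 9.02262144e-01 3.61794645e-04] n [-0.40610878  0.19371979  0.8930556 ] w [ 0.80570017 -0.38522158  0.44994618] ext [array([-0.15759727,  0.16306811]), array([-0.05502356,  0.0550279 ])] zr 0.09271027886764462 0.14805716348946213
spool [0.475 0.129 0.036]
flux [0.69  0.011 0.065]
tin [ 0.623 -0.171  0.041]
cutA [0.415 0.017 0.01 ]
cutB [ 0.38  -0.075  0.006]
pk [ 0.461 -0.156  0.132]
pe [0.636 0.164 0.121]
st1 [ 0.402 -0.134  0.018]
st2 [ 0.537 -0.208  0.024]
st3 [0.562 0.185 0.02 ]
st4 [0.687 0.125 0.023]
high None
side0.npz [ 306  182   55  128 5184] mid [ 0.55  -0.01   0.123] axis [ 0.431  0.903 -0.002] n [-0.408  0.197  0.892] w [ 0.805 -0.383  0.453] ext [array([-0.15 ,  0.171]), array([-0.054,  0.056])] zr 0.09377382990378706 0.14812949676292753
```

>>> play_rows(motion=[[45,-41,0,0,0,0.915,-1],[45,-41,0,0,0,0.915,-1],[45,-41,0,0,0,0.915,-1],[45,-41,0,0,0,0.915,-1],[45,-41,0,0,0,0.915,-1]], squeeze=20)

```text
clock: 0.6
position: [0.3675, -0.3344, 0.2312]
tool_rot: [-3.141, 0.0, -0.244]
force: [1.9, -0.7, 0.5]
grip_width: 0.0122
finger_force: 0.0
```

```bash
cat > t.py <<'E'
# usage: t.py hx hy z (mm): prints the tool-frame shift (cm) and turn to that holder-frame target, and the present pose
import sys,numpy as np
from scipy.spatial.transform import Rotation as Ro
from workcell import observe
Y=np.arctan2(-.431,.9023);C=np.array([.545,-.008,0])
H=Ro.from_euler('z',Y);T=H*Ro.from_euler('x',np.pi)
s=observe();p=np.array(s['position']);R=Ro.from_euler('xyz',s['tool_rot'])
np.set_printoptions(precision=2,suppress=True)
print('clock',s['clock'],'local mm',H.inv().apply(p-C)*1e3,'F local',H.inv().apply(s['force']))
if len(sys.argv)>3:
    g=H.apply(np.array(sys.argv[1:4],float)/1e3)+C
    print('shift',R.inv().apply(g-p)*100,'turn',(R.inv()*T).as_rotvec())
E
python3 t.py -52 0 150
```

```text
clock 0.6 local mm [ -19.43 -371.04  231.24] F local [1.97 0.2  0.52]
shift [  4.23 -37.     8.13] turn [-0.   0.   0.2]
```

>>> play_rows(motion=[[4.2,-37,0,0,0,0.2,-1],[4.2,-37,0,0,0,0.2,-1],[4.2,-37,0,0,0,0.2,-1],[4.2,-37,0,0,0,0.2,-1],[4.2,-37,0,0,0,0.2,-1]])

```text
clock: 1.1
position: [0.4512, -0.1066, 0.2314]
tool_rot: [3.142, -0.0, -0.439]
force: [1.3, -0.6, 0.5]
grip_width: 0.0001
finger_force: 0.0
```

```bash
python3 t.py -52 0 140
```

```text
clock 1.1 local mm [ -42.11 -129.41  231.42] F local [1.44 0.07 0.49]
shift [ -0.9  -12.95   9.14] turn [ 0.   -0.    0.01]
```

>>> play_rows(motion=[[-0.4,-5,1,0,0,0,-1],[-0.7,-9,4,0,0,0,-1],[-0.9,-12,7,0,0,0,-1],[-0.9,-12.9,9,0,0,0,-1],[-0.9,-12.9,9,0,0,0,-1]])

```text
clock: 1.6
position: [0.4965, 0.0134, 0.139]
tool_rot: [3.14, 0.004, -0.436]
force: [-0.4, -0.9, 1.3]
grip_width: -0.0
finger_force: 0.0
```

```bash
python3 t.py -52 0 112;python3 - <<'E'
from workcell import viewer
import cv2
p,d=viewer.grab_frame('side');cv2.imwrite('pics/s1.png',cv2.resize(p[130:350,230:430,::-1],None,fx=2.7,fy=2.7))
E
```

```text
clock 1.6 local mm [-52.93  -1.62 139.02] F local [ 0.04 -0.95  1.26]
shift [ 0.11 -0.17  2.7 ] turn [0.   0.   0.01]
```

View pics/s1.png

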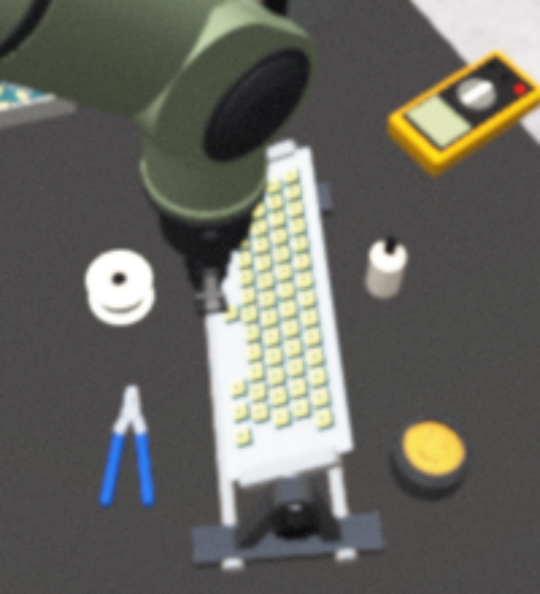

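The view shows the fingertip (about 212,300) above the robot-side margin of the board, clear of the spool and cutters. I'll push down.

>>> play_rows(motion=[[0,0,1.2,0,0,0,-1],[0,0,2.4,0,0,0,-1],[0.2,0,3.2,0,0,0,-1],[0.4,0,4.0,0,0,0,-1],[0.6,0,4.6,0,0,0,-1]])

```text
clock: 2.15
position: [0.5032, 0.009, 0.0948]
tool_rot: [3.141, 0.0, -0.439]
force: [-1.4, -0.8, 3.1]
grip_width: -0.0002
finger_force: 1.2
```

```bash
cat > ang.py <<'E'
# board elevation phi (far edge up) by plane fit to bright/green board points in holder frame
from h import *
from workcell import viewer
import sys
from scipy.spatial.transform import Rotation as Ro
H=Ro.from_euler('z',np.arctan2(-.431,.9023)).as_matrix();C=np.array([.545,-.008,.120])
for n in sys.argv[1:]:
    p,d=viewer.grab_frame(n);np.savez('a.npz',p=p,d=d,**viewer.camera_info(n));cv2.imwrite(f'pics/last_{n}.png',p[:,:,::-1])
    P,p,d=cloud('a.npz');L=(P-C)@H;r=np.hypot(L[...,0],L[...,2])
    for lo,hi in((-.14,-.05),(.05,.14)):
        hsv=cv2.cvtColor(p,cv2.COLOR_RGB2HSV)
        m=(d>0)&(L[...,1]>lo)&(L[...,1]<hi)&(r<.064)&((hsv[...,2]>120)|(hsv[...,1]>90))
        X=L[m][:,[0,2]]
        if len(X)<80: print(n,'few',len(X));continue
        c=np.median(X,0);U,S,V=np.linalg.svd(X-c,full_matrices=False);v=V[0]
        print(n,len(X),'phi mod pi',np.arctan2(v[1],v[0])%np.pi,'resid mm',S[1]/len(X)**.5*1e3,'centre mm',c*1e3,'colour',np.median(p[m],0))
E
python3 t.py -46 0 90; python3 ang.py top side
```

```text
clock 2.15 local mm [-45.    -2.65  94.81] F local [-0.91 -1.32  3.14]
shift [-0.1  -0.27  0.48] turn [0.   0.   0.01]
top 188 phi mod pi 0.7779039191096633 resid mm 3.539323262785139 centre mm [31.35168493 32.08041807] colour [224.  229.  218.5]
top 1277 phi mod pi 0.7694489519487941 resid mm 3.8301782960793784 centre mm [ 8.65211889 11.36889057] colour [217. 224. 195.]
side 1396 phi mod pi 0.788816613601568 resid mm 3.8308674205742057 centre mm [7.17772157 8.05644912] colour [229. 228. 179.]
side 326 phi mod pi 0.6943501264433847 resid mm 3.706194789258027 centre mm [32.65267145 33.10980987] colour [211. 213. 171.]
```

>>> play_rows(motion=[[0.2,0,0.5,0,0,0,-1],[0.4,0,1.0,0,0,0,-1],[0.6,0,1.4,0,0,0,-1],[0.7,0,1.6,0,0,0,-1],[0.7,0,1.6,0,0,0,-1]])

```text
clock: 2.75
position: [0.5093, 0.0064, 0.079]
tool_rot: [3.141, 0.0, -0.439]
force: [-0.9, 0.1, -0.5]
grip_width: -0.0004
finger_force: 0.5
```

```bash
python3 t.py -60 0 200; python3 ang.py top
```

```text
clock 2.75 local mm [-38.37  -2.39  79.  ] F local [-0.81 -0.31 -0.54]
shift [ -2.17  -0.25 -12.1 ] turn [0.   0.   0.01]
top 117 phi mod pi 1.0482474977077465 resid mm 2.9843399242951336 centre mm [22.96628528 39.74547739] colour [212. 213. 206.]
top 940 phi mod pi 1.0285692544194012 resid mm 4.190934425144568 centre mm [ 5.45686886 15.58852967] colour [202.5 208.5 172. ]
```

>>> play_rows(motion=[[-2,0,-0.5,0,0,0,-1],[-2.5,0,-4,0,0,0,-1],[-2.5,0,-8,0,0,0,-1],[-2.5,0,-12,0,0,0,-1],[-2.5,0,-13.5,0,0,0,-1]])

```text
clock: 3.3
position: [0.4881, 0.0171, 0.2181]
tool_rot: [-3.139, -0.004, -0.439]
force: [0.2, -0.3, -0.9]
grip_width: -0.0003
finger_force: 0.0
```

```bash
python3 t.py 65 0 145
```

```text
clock 3.3 local mm [-62.19  -1.86 218.11] F local [ 0.28 -0.19 -0.92]
shift [12.69 -0.08  7.37] turn [-0.   -0.    0.01]
```

>>> play_rows(motion=[[4.5,0,0,0,0,0,-1],[9,0,0,0,0,0,-1],[13,0,0,0,0,0,-1],[13,0,3.5,0,0,0,-1],[13,0,7,0,0,0,-1]])

```text
clock: 3.8
position: [0.6056, -0.0389, 0.1438]
tool_rot: [-3.141, -0.002, -0.44]
force: [0.5, 0.2, 0.1]
grip_width: 0.0002
finger_force: 0.0
```

```bash
python3 t.py 17 0 160; python3 ang.py side
```

```text
clock 3.8 local mm [ 68.05  -1.79 143.8 ] F local [0.35 0.41 0.13]
shift [-5.1  -0.21 -1.63] turn [-0.   -0.    0.01]
side 1074 phi mod pi 1.0292088566542072 resid mm 3.5223680539593207 centre mm [6.51809296 9.51963168] colour [211. 211. 166.]
side 751 phi mod pi 1.0290329814352401 resid mm 3.78028490686099 centre mm [ 6.99767946 13.05562813] colour [199. 201. 157.]
```

View pics/last_side.png

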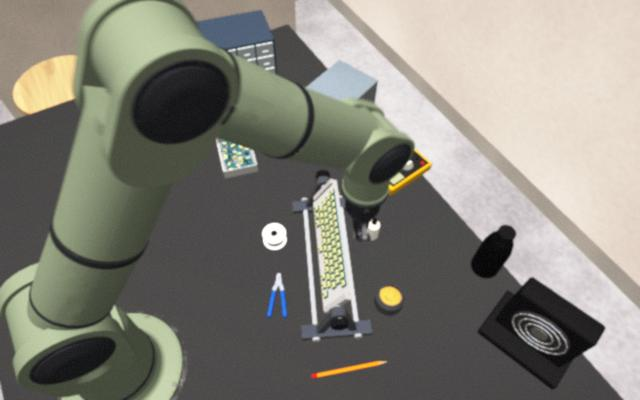

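The fingertip (365,235) is beyond the raised edge, clear of the flux. Now I'll pull it toward the robot.

>>> play_rows(motion=[[-1.8,0,-0.2,0,0,0,-1],[-2.6,0,-0.5,0,0,0,-1],[-3.4,0,-0.8,0,0,0,-1],[-4.2,0,-1.2,0,0,0,-1],[-5,0,-1.6,0,0,0,-1]])

```text
clock: 4.35
position: [0.5592, -0.0168, 0.1614]
tool_rot: [-3.141, -0.001, -0.439]
force: [2.3, -1.0, -1.8]
grip_width: 0.0
finger_force: 1.3
```

```bash
python3 t.py -12 0 162; python3 ang.py side
```

```text
clock 4.35 local mm [ 16.61  -1.79 161.35] F local [ 2.47  0.1  -1.84]
shift [-2.86 -0.2  -0.07] turn [-0.   -0.    0.01]
side 280 phi mod pi 1.6454051467424569 resid mm 4.916631928829466 centre mm [-0.09004721 42.67871364] colour [149.  182.5 175. ]
side few 19
```

>>> play_rows(motion=[[-0.8,0,0,0,0,0,-1],[-1.5,0,0,0,0,0,-1],[-2.2,0,0,0,0,0,-1],[-2.9,0,0,0,0,0,-1],[-3.4,0,0.3,0,0,0,-1]])

```text
clock: 4.9
position: [0.5279, -0.0022, 0.1575]
tool_rot: [-3.142, -0.0, -0.439]
force: [2.2, -0.5, 2.5]
grip_width: -0.0001
finger_force: 1.0
```

```bash
python3 t.py -27 0 150; python3 ang.py top side
```

```text
clock 4.9 local mm [-17.89  -2.15 157.47] F local [2.19 0.46 2.45]
shift [-0.91 -0.22  0.75] turn [-0.   -0.    0.01]
top few 0
top 1019 phi mod pi 2.3869622870586023 resid mm 2.416182554730125 centre mm [-4.60428908 14.59014973] colour [  0. 136.  81.]
side 1197 phi mod pi 2.4063890490083666 resid mm 2.398381700645998 centre mm [ 3.45529399 10.36172661] colour [ 34. 122.  67.]
side 158 phi mod pi 2.316648675039919 resid mm 1.8361369605268711 centre mm [ 35.7945796  -19.23435155] colour [ 39. 121.  67.]
```

>>> play_rows(motion=[[-0.6,0,0.5,0,0,0,-1],[-1.2,0,1.1,0,0,0,-1],[-1.5,0,1.7,0,0,0,-1],[-1.8,0,2.2,0,0,0,-1],[-1.8,0,2.5,0,0,0,-1]])

```text
clock: 5.5
position: [0.5115, 0.0054, 0.1317]
tool_rot: [3.141, 0.001, -0.438]
force: [-1.9, 1.6, 4.4]
grip_width: -0.0005
finger_force: 1.6
```

```bash
python3 t.py -38 0 126; python3 ang.py top side
```

```text
clock 5.5 local mm [-36.04  -2.36 131.67] F local [-2.41  0.62  4.37]
shift [-0.19 -0.24  0.57] turn [0.   0.   0.01]
top few 24
top 1521 phi mod pi 3.0252629008371104 resid mm 2.6652066671307355 centre mm [-0.00849167  4.91728021] colour [  0. 181. 119.]
side 1734 phi mod pi 3.0329730282503142 resid mm 2.6532754170061623 centre mm [4.66335051 5.70990285] colour [ 25. 164.  92.]
side 443 phi mod pi 2.935406716872922 resid mm 2.527774147729915 centre mm [42.43705136  1.89872116] colour [ 34. 161.  91.]
```

>>> play_rows(motion=[[0,0,0.15,0,0,0,-1],[-0.1,0,0.3,0,0,0,-1],[-0.1,0,0.45,0,0,0,-1],[-0.1,0,0.55,0,0,0,-1],[-0.1,0,0.55,0,0,0,-1]])

```text
clock: 6.1
position: [0.5112, 0.0056, 0.1267]
tool_rot: [3.141, 0.0, -0.439]
force: [0.5, -0.1, -0.2]
grip_width: 0.0001
finger_force: 0.0
```

```bash
python3 t.py -38 0 126; python3 ang.py top side
```

```text
clock 6.1 local mm [-36.37  -2.34 126.72] F local [ 0.46  0.16 -0.24]
shift [-0.16 -0.24  0.07] turn [0.   0.   0.01]
top few 41
top 1559 phi mod pi 3.1302118783193036 resid mm 2.7720306438583733 centre mm [0.86326151 4.46702098] colour [  0. 193. 135.]
side 1753 phi mod pi 3.1330057086388488 resid mm 2.776163500032645 centre mm [4.96896607 5.57895669] colour [ 27. 168.  96.]
side 448 phi mod pi 3.0280677193279195 resid mm 2.449673640033018 centre mm [42.6353429   5.10286503] colour [ 36. 166.  93.]
```

>>> play_rows(motion=[[0,0,-2,0,0,0,-1],[0,0,-6,0,0,0,-1],[0,0,-10,0,0,0,-1],[-3,3,-12,0,0,0,-1],[-7,7,-12,0,0,0,-1]])

```text
clock: 6.7
position: [0.4249, -0.0257, 0.2488]
tool_rot: [-3.14, -0.004, -0.438]
force: [0.2, -1.3, -0.1]
grip_width: 0.0001
finger_force: 0.0
```

>>> play_rows(motion=[[0,4,0,0,0,0,-1],[0,8,0,0,0,0,-1],[0,12,0,0,0,0,-1],[0,16,0,0,0,0,-1],[0,16,0,0,0,0,-1]])

```text
clock: 7.2
position: [0.3542, -0.1743, 0.2471]
tool_rot: [3.141, -0.0, -0.444]
force: [0.4, 1.0, 0.1]
grip_width: -0.0001
finger_force: 0.0
```

```bash
python3 t.py; python3 ang.py side top; python3 - <<'E'
import cv2,numpy as np
a,b=[cv2.imread(f'pics/{n}.png')[120:310,130:490] for n in('top0','last_top')]
cv2.imwrite('pics/cmp.png',cv2.resize(np.vstack([a,b]),None,fx=1.5,fy=1.5))
E
```

```text
clock 7.2 local mm [-100.49 -232.25  247.06] F local [-0.12  1.1   0.14]
side 1450 phi mod pi 3.1186296154361446 resid mm 2.598751008445789 centre mm [14.8090237   5.75742233] colour [ 22. 153.  86.]
side 949 phi mod pi 3.089264660711752 resid mm 2.400506903857672 centre mm [21.42246691  5.69102737] colour [ 23. 149.  82.]
top 1900 phi mod pi 3.1293655749499183 resid mm 2.6633700213681486 centre mm [0.94479778 4.73070125] colour [  0. 191. 132.]
top 1844 phi mod pi 3.132872903196078 resid mm 2.714478073348553 centre mm [1.12106151 4.67893536] colour [  0. 194. 135.]
```

View pics/cmp.png

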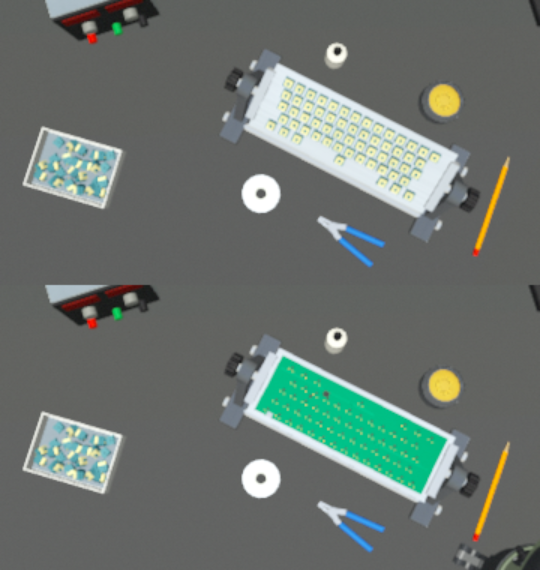

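The board now shows its green side, level to within about 0.01 rad. The holder and everything else are where they were (stand corners at 222,130 and 222,415 in the two views, which are 285 px apart). I'll hand it in.

```bash
python3 -c "
from workcell import bot
print(bot.job_done())"
```

```text
the job is handed in; nothing more can be done
None
```

The board is turned over with its green solder side up and level to within about 0.01 rad in the top view; the holder and the things around it look unmoved (the two loose switches under the board were not checked), and the job was handed in at about 7 s on the robot's clock.

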